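# Seat the beaker carousel on the sample changer's drive pins

## Task

The beaker carousel has been set down on the sample changer's turntable but still rides on top of the two drive pins. Without gripping or lifting it, push it round with a fingertip in one of its empty cups or against the outside of a cup until its two rim notches stand over the pins, then press down on its hub until it sits fully home on the turntable. Leave everything else standing where it is and finish with the robot clear.

Things in the scene. Friction and masses are not known exactly. Their poses are not given: they have to be found in the camera images.
- carousel: Off-white plastic carousel, 186 mm across, 36 mm high, 0.36 kg: flange 8 mm thick with two rim notches, four open cups, central hub. Origin on its axis at the flange's underside; x towards notch a, z up. On a spindle: it cannot tilt or shift sideways, turns against about 0.15 N m and stays where left. The spindle grips it: it does not drop by itself; pressing it down takes 5 to 10 N at any point.
- carousel_turn (a joint): Angle of the carousel about its vertical axis relative to the turntable, rad, growing anticlockwise seen from above; endless. The notches are over the pins at 0 and at 3.1416 (the two notches are alike, either way round is right). At the start between 0.45 and 2.69, so the nearer of the two is at most a quarter turn away.
- notch_a (a point): One rim notch: this point is at the level of the flange's underside, 92 mm from the axis, midway between two cups. Each notch is open outwards, goes right through the flange, is about 16 mm wide and 12 mm deep. The other two spaces between cups, a quarter turn away, have plain rim.
- notch_b (a point): The other rim notch, diametrically opposite, the same.
- hub_top (a point): Centre of the flat top of the hub, on the carousel's axis, the place to press: a round boss 38 mm in diameter, its top 36 mm above the flange's underside and 2 mm above the cups' rims. 131 mm above the bench at the start, 121 mm when seated.
- well_0 (a point): Centre of the mouth of a cup, at rim height (34 mm above the underside of the flange). The four cups are alike: 54 mm inside, 60 mm outside, 26 mm deep, their axes 58 mm from the carousel's axis at 45 degrees to the line of the notches. All are empty.
- well_1 (a point): The next cup anticlockwise, the same.
- well_2 (a point): The next cup anticlockwise, the same.
- well_3 (a point): The next cup anticlockwise, the same.
- turntable: Round aluminium turntable 176 mm across, 10 mm thick, on the changer's deck; it does not turn. Origin on its axis at its underside, 75 mm above the bench; x towards pin a. Two lugs 24 mm wide stick out from under the carousel's rim to 108 mm from the axis; each carries a drive pin. The carousel is home when its flange lies on the turntable, 10 mm lower than at the start.
- pin_a_tip (a point): Round tip of one steel drive pin, 10 mm in diameter, standing 10 mm above the turntable, 92 mm from the axis; its outer half shows beyond the carousel's rim. The notch has 3 mm of play on either side of the pin; the round tip leads it in over 2 mm more if the carousel is free to turn while pressed (as on the hub).
- pin_b_tip (a point): The other drive pin, diametrically opposite, the same.
- changer: Sample changer, fixed: grey housing, deck 75 mm above the bench. Origin on the bench under the turntable axis; reaches 122 mm along x both ways, 125 mm along -y, 290 mm along +y. At x 85, y 245 mm a lift tower 55 mm square, 290 mm above the bench, with a parked arm reaching 140 mm from it towards -x, 230 to 260 mm above the bench, over a white rinse cup.
- beaker_deck: Small glass beaker, 50 mm across, 68 mm high, on the changer's deck beside the turntable. Bystander. Origin at the centre of its underside.
- vial_deck: Amber vial with a white cap, 27 mm across, 55 mm high, on the changer's deck beside the turntable. Bystander. Origin at the centre of its underside.
- amber_bottle: Amber bottle, 90 mm across, 155 mm high, on the bench to the right. Bystander. Origin at the centre of its underside.
- beaker_bench: Small glass beaker, 50 mm across, 68 mm high, on the bench to the right. Bystander. Origin at the centre of its underside.
- reagent_jar: White jar with a blue lid, 64 mm across, 85 mm high, on the bench to the left. Bystander. Origin at the centre of its underside.
- meter: Handheld meter lying flat on the bench to the right, 185 by 82 by 30 mm. Bystander. Origin at the centre of its underside.
- wash_bottle: White squeeze bottle with a bent spout, 72 mm across, 182 mm high, on the bench to the left. Bystander. Origin at the centre of its underside.
- flask: Conical glass flask, 82 mm across, 112 mm high, on the bench to the left. Bystander. Origin at the centre of its underside.
- cups: The four cups of the carousel, moulded in one with it (same origin and axes). Their walls are 3 mm thick: they are for pushing sideways, lightly (3 to 8 N turns the carousel), not for gripping or for pressing down hard.

How it is judged:
At the end, for the whole second after the job is handed in: The carousel's notches are on the drive pins (line of notches within 4 degrees of the line of pins, either way round), its flange lies on the turntable to within 2.5 mm, and it is at rest (angle between the x axis of carousel and the x axis of turntable, either way round below 0.07 rad and z of carousel in the frame of turntable below 0.0125 m and angular speed of carousel below 0.05 rad/s and linear speed of carousel below 0.01 m/s); the robot touches nothing.
It fails at once if the carousel is lifted more than 5 mm above its starting height (z of carousel in the frame of turntable above 0.025 m).
It fails at once if a cup is gripped or forced: the fingers bear on the cups with more than 35 N (contact force between the fingers and cups above 35 N).
It fails at once if a bystander is pushed or carried more than 25 mm from its place (distance of any of beaker_deck, vial_deck, amber_bottle, beaker_bench, reagent_jar, meter, wash_bottle, flask from where it was at the start of the episode above 0.025 m).
It fails at once if a bystander is knocked over (angle between any of beaker_deck, vial_deck, amber_bottle, beaker_bench, reagent_jar, wash_bottle, flask's own z axis and vertical above 0.5 rad).
It also fails if it takes over 48 s, if anything falls off the work surface, if the arm or the gripper's body presses on something with over 40 N, if the wrist force passes 120 N, or if a joint passes its speed limit or range.

## Robot

A 6-joint arm with a two-finger parallel gripper is mounted at the origin on the work surface. World frame = base frame: x ahead of the robot, y to its left, z up, the work surface at z = 0. Lengths are in m, angles in rad, forces in N, time in s.
With the tool pointing down it reaches from about 0.25 to 0.725 m from the base axis. Payload 4 kg.
Tool frame: the origin (TCP) lies on the centre line of the jaws, within the pads' length; the fingertips stand 17 mm ahead of it and the grasp point (between the pads) lies 2 mm behind it; z points along the fingers, y is the line along which they close (so a half turn about z gives the same grasp; the last joint's range is limited). The gripper opens to 85 mm and grips with 20 to 120 N. Pads are 22 mm wide; open, the fingers measure 114 mm over their backs; the gripper's body (76 mm by 85 mm) begins 54 mm behind the grasp point. The pads swing forward as they close: fully open they stand 13 mm farther back than shut.
Start: joints at [1.227, 0.241, 0.005, 1.335, 0, 1.571], TCP at [0.169, 0.471, 0.248] pointing down, gripper open.
Joint ranges: [-2.72, 2.72], [-1.05, 1.87], [-1.09, 1.28], [-1.99, 2.15], [-1.42, 1.44], [-3.14, 3.14]. Speed limits (rad/s): [2.79, 2.79, 3.14, 3.14, 3.14, 3.14].

## Interface

Orientations are given as a unit quaternion [x, y, z, w].
In Python, from workcell import bot, camera, get_calibration gives the robot as it stands.
- The arm moves only by the tool apply_moves, never from a script. Its argument "steps" is a list of rows, each a list of 3 entries, a list of its own where there are three numbers: the shift along the tool's x, y, z as a fraction of full scale, then the turn, a rotation vector about the tool's x, y, z as a fraction of full scale, then the opening, from 0 (shut) to 1 (fully open). A call has exactly 8 rows; each row shifts and turns the commanded pose from where the row before left it, along the tool's axes as they then stand; what a row does not reach is not made up. Full scale, the value 1, is 20 cm for a shift and pi rad for a turn. A row lasts 1/12 s, in which the tool goes at most 41.7 mm and 7.16 degrees, less where a joint would pass 70% of its speed; a pose out of reach is approached as far as the arm can. A call with a number of a shift or a turn outside -1 to 1 is refused whole. A call with a gripper value outside its range is refused whole. The fingers move at their own pace and stop on an object; the grip force is fixed at half the most. Time passes only in rows, so rows that do not move let the fingers close, or fill a call up. It gives the time, the measured TCP pose, the force, the opening and the grip force at its end, in the units of the state.
- bot.get_obs(): the state, without advancing time (a new reading comes with each control period).
- camera(name): name is "scene" or "top" or "wrist"; returns (picture, depth): 420x560x3 uint8, red, green, blue; 420x560 float32, m along the optical axis (not along the pixel's ray), 0 where there is no reading.
- get_calibration(name): a dict with "fov_y" (degrees; the focal length in pixels is half the picture's height over the tangent of half this angle, whatever the lens; pixels are square), "cx", "cy" (the principal point, pixels), "rvec" (rotation vector, rad) and "tvec" (3), from world to camera coordinates, as OpenCV has them. Camera axes: x right, y down, z forward; pixel columns grow to the right and rows downward; lengths in m; the calibration is good to about 2 mm. A picture is of the moment at which its call begins: read the wrist's pose just before it. get_calibration takes no time and is no camera call; for the wrist camera it gives the pose at the moment of the call.
- bot.job_done(): hands the job in; it is judged then, once.
The state is a dict: "clock": time; "joint_pos": joint angles; "joint_vel": joint speeds; "tau": joint torques, N m; "eef_pos": TCP position; "tool_rot": TCP orientation; "ft_force": force on the tool from outside, world axes, zero at the start; "ft_torque": the same for the moment, N m; "grip_width": finger opening in m; "grasp_force": force on a finger pad.
Only numpy, scipy, OpenCV 4.12 (cv2) and the standard library are available. Lean on these libraries where they do the work, as an engineer would, in place of code of your own. Each camera call takes 0.05 s, during which the arm holds its last target. There are 200 camera calls.

## Working session

There is one attempt and no reset: what is moved stays moved. The work goes in short steps, Python scripts to look and compute and a tool call to move; the robot and the scene stay as the last step left them, time stands still between calls to the robot, and variables do not carry over. Pictures are saved under pics/ and viewed, at most 10 in all, crops included, and the job is handed in when it is done.

Besides the shell and the picture viewer there is one more tool, called after "Emit:" in YAML: its name, and indented under it one key for each argument. apply_moves: Moves the arm, as the interface text tells. Its arguments: {"type":"object","properties":{"steps":{"type":"array"}},"required":["steps"]}

```bash
mkdir -p pics; cat > h.py <<'E'
import numpy as np, cv2
from workcell import bot, camera, get_calibration
def cal(n):
    c=get_calibration(n); f=210/np.tan(np.radians(c["fov_y"])/2)
    return f,c["cx"],c["cy"],cv2.Rodrigues(np.array(c["rvec"],float))[0],np.array(c["tvec"],float)
def ray(C,u,v,z):
    f,cx,cy,R,t=C; o=-R.T@t; d=R.T@np.array([(u-cx)/f,(v-cy)/f,1]); return o+d*(z-o[2])/d[2]
def cloud(C,d):
    f,cx,cy,R,t=C; v,u=np.mgrid[:d.shape[0],:d.shape[1]]
    P=np.stack([(u-cx)/f*d,(v-cy)/f*d,d],-1); return (P-t)@R
def proj(C,p):
    f,cx,cy,R,t=C; q=R@np.array(p)+t; return f*q[0]/q[2]+cx,f*q[1]/q[2]+cy
E
python3 - <<'E'
from h import *
o=bot.get_obs(); print(o['clock'],o['eef_pos'],o['tool_rot'])
for n in['top','wrist']:
    C=cal(n); p,d=camera(n); np.savez(f'{n}0.npz',p=p,d=d); cv2.imwrite(f'pics/{n}0.png',p[...,::-1])
    print(n,C)
E
```

```text
0.0 [0.16833798 0.47018424 0.24741236] [ 1.71045690e-01  9.85262554e-01 -1.02423170e-03 -1.51160170e-04]
top (np.float64(399.16982753880967), 281.6693318103234, 212.32075007085683, array([[ 0.02305444, -0.99972717,  0.00375094],
       [-0.974788  , -0.02331193, -0.22191195],
       [ 0.22193885,  0.00145968, -0.97505949]]), array([0.0182436 , 0.57281604, 1.27729216]))
wrist (np.float64(308.3701219720092), 278.7355956196762, 207.42664814237946, array([[ 0.33720568,  0.94142463, -0.00346255],
       [ 0.89043944, -0.31774513,  0.32581535],
       [ 0.30563039, -0.11294998, -0.94542708]]), array([-0.49775022, -0.04254785,  0.3807718 ]))
```

View pics/top0.png

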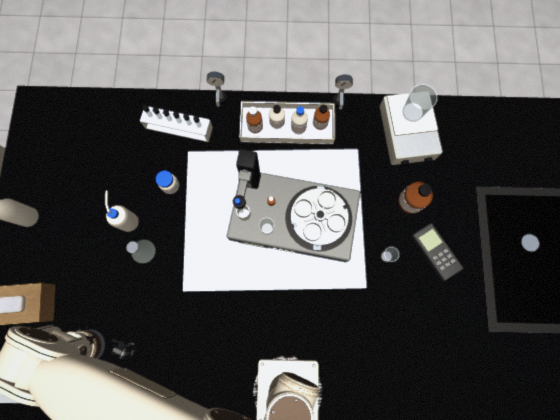

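View pics/wrist0.png

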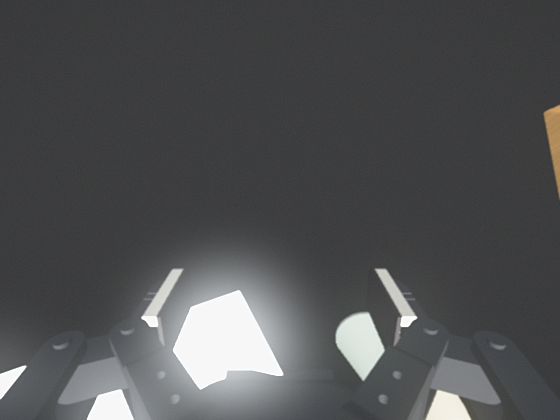

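The top view shows the changer with the carousel at about (319,216), the deck beaker at (267,227), the vial at (271,201) and the tower and arm at (245,165–205). The wrist view shows only bench. Next I'll locate the carousel and enlarge it.

```bash
python3 - <<'E'
from h import *
z=np.load('top0.npz'); p,d=z['p'],z['d']; C=cal('top')
print(proj(C,[0,0,0]))
P=cloud(C,d)
m=(P[...,2]>0.105)&(P[...,2]<.140); 
v,u=np.where(m); s=(abs(u-319)<40)&(abs(v-216)<40)
Q=P[v[s],u[s]]; print('cups',len(Q),Q.mean(0),np.percentile(Q[:,2],[5,50,95]))
m=(P[...,2]>0.092)&(P[...,2]<.14); m[:, :279]=0; m[:,365:]=0
n,l,st,ce=cv2.connectedComponentsWithStats(m.astype(np.uint8)); k=1+st[1:,4].argmax(); v,u=np.where(l==k)
Q=P[v,u]; (c,r)=cv2.minEnclosingCircle(Q[:,:2].astype(np.float32)); print('car',c,r,Q[:,:2].mean(0))
for a in [(319,216),(267,227),(271,201),(230,245),(352,258),(360,185),(250,172),(239,202)]: print(a,P[a[1],a[0]])
print(proj(C,[c[0],c[1],.103]))
cv2.imwrite('pics/topc.png',cv2.resize(p[170:266,225:370,::-1],None,fx=5,fy=5,interpolation=cv2.INTER_CUBIC))
E
```

```text
(np.float64(287.3706867074749), np.float64(391.33294983385946))
cups 891 [ 0.5525959  -0.09005546  0.11774079] [0.10526119 0.11780374 0.13166551]
car (0.5537329912185669, -0.09022814780473709) 0.09420422464609146 [ 0.55178717 -0.0894833 ]
(319, 216) [ 0.54813383 -0.08763251  0.12986475]
(267, 227) [0.51844066 0.07890722 0.07739407]
(271, 201) [0.59583405 0.06695649 0.12189743]
(230, 245) [0.46635886 0.20755795 0.00217217]
(352, 258) [ 0.43196258 -0.21431843 -0.00328573]
(360, 185) [ 0.69453559 -0.24697727 -0.0017424 ]
(250, 172) [0.64780607 0.12714749 0.255743  ]
(239, 202) [0.54908516 0.15198251 0.28412233]
(np.float64(319.01770225627945), np.float64(216.095600350418))
```

View pics/topc.png

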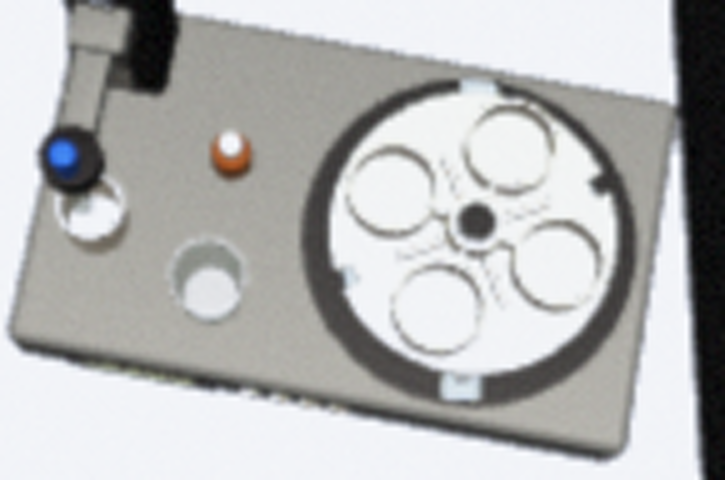

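Centre is about (0.553, -0.090). The pins lie about 3° clockwise of world x, and a notch stands at about -70°, so the turn needed is about +66° anticlockwise. The near-side cup at 157° suits the push. I'll go above the carousel for one close look.

Emit:
apply_moves:
  steps:
    - [[0,0,-0.05],[0,0,-0.0365],0]
    - [[0,0,-0.05],[0,0,-0.0365],0]
    - [[0,0,-0.05],[0,0,-0.0365],0]
    - [[-0.105,-0.175,0],[0,0,0],0]
    - [[-0.105,-0.175,0],[0,0,0],0]
    - [[-0.105,-0.175,0],[0,0,0],0]
    - [[-0.105,-0.175,0],[0,0,0],0]
    - [[-0.105,-0.175,0],[0,0,0],0]

```text
clock: 0.77
eef_pos: [0.2738, 0.294, 0.2779]
tool_rot: [-0.001, 1.0, -0.0, -0.0]
ft_force: [0.7, -0.1, 0.0]
grip_width: 0.0002
grasp_force: 0.0
```

Emit:
apply_moves:
  steps:
    - [[-0.078,-0.19,0],[0,0,0],0]
    - [[-0.078,-0.19,0],[0,0,0],0]
    - [[-0.078,-0.19,0],[0,0,0],0]
    - [[-0.078,-0.19,0],[0,0,0],0]
    - [[-0.078,-0.19,0],[0,0,0],0]
    - [[-0.078,-0.19,0],[0,0,0],0]
    - [[-0.078,-0.19,0],[0,0,0],0]
    - [[-0.078,-0.19,0],[0,0,0],0]

```text
clock: 1.43
eef_pos: [0.3984, -0.0103, 0.2782]
tool_rot: [0.0, 1.0, 0.0, -0.0]
ft_force: [0.8, 1.1, -0.7]
grip_width: -0.0002
grasp_force: 0.0
```

Emit:
apply_moves:
  steps:
    - [[-0.15,-0.06,0],[0,0,0],0]
    - [[-0.15,-0.06,0],[0,0,0],0]
    - [[-0.15,-0.06,0],[0,0,0],0]
    - [[-0.15,-0.06,0],[0,0,0],0]
    - [[-0.15,-0.06,0],[0,0,0],0]
    - [[-0.15,-0.06,0],[0,0,0],0]
    - [[-0.1,-0.02,0],[0,0,0],0]
    - [[0,0,0],[0,0,0],0]

```text
clock: 2.1
eef_pos: [0.6013, -0.0854, 0.2756]
tool_rot: [0.001, 1.0, 0.0, -0.001]
ft_force: [0.2, 0.3, -0.1]
grip_width: 0.0002
grasp_force: 0.0
```

```bash
python3 - <<'E'
from h import *
o=bot.get_obs(); C=cal('wrist'); p,d=camera('wrist'); np.savez('wrist1.npz',p=p,d=d,C=np.array(C,dtype=object)); cv2.imwrite('pics/wrist1.png',p[...,::-1])
print(o['eef_pos'],proj(C,[.553,-.09,.103]))
E
```

```text
[ 0.60127462 -0.08537883  0.27562512] (np.float64(274.92375261575995), np.float64(141.3337936600287))
```

View pics/wrist1.png

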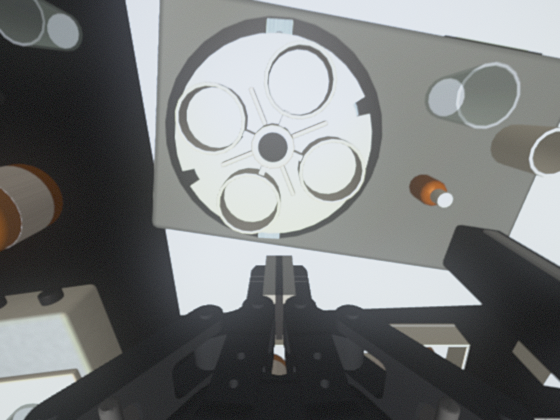

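The close view shows the hub at (272,147), lugs at (280,26) and (269,235), notches at (363,107) and (188,177), and the near-side cup at (300,80). I'll sample brightness on circles to get the angles.

```bash
cat >> h.py <<'E'
def circ(p,C,c,r,z):
    a=np.radians(np.arange(0,360,.25)); uv=np.array([proj(C,[c[0]+r*np.cos(t),c[1]+r*np.sin(t),z]) for t in a],np.float32)
    return np.degrees(a),cv2.remap(cv2.cvtColor(p,cv2.COLOR_RGB2GRAY),uv[None,:,0],uv[None,:,1],cv2.INTER_LINEAR)[0].astype(float)
def runs(a,m):
    s=np.where(~m)[0][0]; m=np.roll(m,-s); e=np.flatnonzero(np.diff(np.r_[0,m.astype(int),0])).reshape(-1,2)
    return [(round((s+(i+j-1)/2)*.25%360,1),(j-i)*.25) for i,j in e if j-i>8]
def rim(p,C,c0,z,rr=(.08,.105)):
    pts=[]
    for t in np.radians(np.arange(0,360,3)):
        r=np.arange(rr[0],rr[1],.0005); uv=np.array([proj(C,[c0[0]+x*np.cos(t),c0[1]+x*np.sin(t),z]) for x in r],np.float32)
        g=cv2.remap(cv2.cvtColor(p,cv2.COLOR_RGB2GRAY),uv[None,:,0],uv[None,:,1],cv2.INTER_LINEAR)[0].astype(float)
        k=np.argmin(g[4:]-g[:-4])+2; pts.append([c0[0]+r[k]*np.cos(t),c0[1]+r[k]*np.sin(t)])
    pts=np.array(pts); ok=np.ones(len(pts),bool)
    for _ in range(5):
        A=np.c_[2*pts,np.ones(len(pts))][ok]; s=np.linalg.lstsq(A,(pts[ok]**2).sum(1),rcond=None)[0]
        R=np.sqrt(s[2]+s[0]**2+s[1]**2); e=np.hypot(*(pts-s[:2]).T)-R; ok=abs(e)<.0015
    return s[:2],R,ok.sum()
E
python3 - <<'E'
from h import *
z=np.load('wrist1.npz',allow_pickle=True); p,d=z['p'],z['d']; C=tuple(z['C'])
print('hub',ray(C,272,147,.131), 'cup',[ray(C,u,v,.129)[:2].round(4) for u,v in[(300,80),(212,118),(331,168),(250,201)]])
c,R,n=rim(p,C,(.553,-.09),.103); print('rim',c,R,n)
for r in(.083,.085,.088): a,g=circ(p,C,c,r,.103); print('notch',r,runs(a,g<130),np.percentile(g,[2,50]))
for r in(.1,.103,.105): a,g=circ(p,C,c,r,.085); print('lug',r,runs(a,g>130),np.percentile(g,[5,50,97]))
P=cloud(C,d); print(P[147,272],P[60,300])
E
```

```text
hub [ 0.55448063 -0.09218308  0.131     ] cup [array([ 0.5007, -0.069 ]), array([ 0.5304, -0.1428]), array([ 0.5733, -0.0398]), array([ 0.6042, -0.113 ])]
rim [ 0.55437657 -0.09195156] 0.09317434274237002 86
notch 0.083 [(np.float64(51.6), np.float64(8.5)), (np.float64(78.6), np.float64(3.5)), (np.float64(144.2), np.float64(4.75)), (np.float64(167.8), np.float64(3.25)), (np.float64(235.4), np.float64(3.0)), (np.float64(260.6), np.float64(8.5)), (np.float64(291.6), np.float64(7.5)), (np.float64(322.9), np.float64(6.5)), (np.float64(351.4), np.float64(7.5))] [107. 229.]
notch 0.085 [(np.float64(55.1), np.float64(11.5)), (np.float64(75.5), np.float64(6.75)), (np.float64(111.6), np.float64(8.0)), (np.float64(148.6), np.float64(7.0)), (np.float64(163.6), np.float64(5.5)), (np.float64(239.4), np.float64(6.5)), (np.float64(257.0), np.float64(12.25)), (np.float64(291.6), np.float64(8.0)), (np.float64(325.8), np.float64(8.75)), (np.float64(348.9), np.float64(9.0))] [ 99. 228.]
notch 0.088 [(np.float64(63.8), np.float64(23.25)), (np.float64(111.8), np.float64(8.25)), (np.float64(155.9), np.float64(8.0)), (np.float64(249.5), np.float64(19.25)), (np.float64(291.6), np.float64(8.5)), (np.float64(333.1), np.float64(18.5)), (np.float64(349.2), np.float64(3.25))] [ 95.34 228.  ]
lug 0.1 [(np.float64(176.6), np.float64(14.5)), (np.float64(251.2), np.float64(9.75)), (np.float64(286.5), np.float64(2.75)), (np.float64(313.8), np.float64(32.25)), (np.float64(29.1), np.float64(88.0))] [ 94. 115. 226.]
lug 0.103 [(np.float64(62.0), np.float64(10.75)), (np.float64(176.5), np.float64(14.25)), (np.float64(344.9), np.float64(37.5))] [ 88.  97. 213.]
lug 0.105 [(np.float64(176.5), np.float64(13.75)), (np.float64(337.8), np.float64(18.75)), (np.float64(356.6), np.float64(13.5))] [ 87.  95. 218.]
[ 0.55445947 -0.09217957  0.13115399] [ 0.48280108 -0.06763902  0.10249461]
```

Centre is (0.5544, -0.0920), the notches are at 111.7°/291.6° and the pins at 176.5°/356.6°, so the turn is +65°. I'll go over the cup at (0.501, -0.069) and down to just above its rim.

Emit:
apply_moves:
  steps:
    - [[0.17,0.028,0],[0,0,0],0]
    - [[0.17,0.028,0],[0,0,0],0]
    - [[0.16,0.027,0],[0,0,0],0]
    - [[0,0,0.14],[0,0,0],0]
    - [[0,0,0.14],[0,0,0],0]
    - [[0,0,0.14],[0,0,0],0]
    - [[0,0,0.13],[0,0,0],0]
    - [[0,0,0],[0,0,0],0]

```text
clock: 2.82
eef_pos: [0.4933, -0.0666, 0.1635]
tool_rot: [-0.0, 1.0, 0.001, -0.005]
ft_force: [-1.0, -0.2, -1.0]
grip_width: -0.0001
grasp_force: 0.0
```

Emit:
apply_moves:
  steps:
    - [[0,0,0],[0,0,0],0]
    - [[0,0,0.05],[0,0,0],0]
    - [[0,0,0.05],[0,0,0],0]
    - [[0,0,0.05],[0,0,0],0]
    - [[0,0,0],[0,0,0],0]
    - [[0,0,0],[0,0,0],0]
    - [[0,0,0],[0,0,0],0]
    - [[0,0,0],[0,0,0],0]

```text
clock: 3.48
eef_pos: [0.4989, -0.0677, 0.1388]
tool_rot: [-0.0, 1.0, -0.0, 0.0]
ft_force: [0.1, -0.9, -0.5]
grip_width: 0.0001
grasp_force: 0.0
```

Emit:
apply_moves:
  steps:
    - [[0,0,0.04],[0,0,0],0]
    - [[-0.002,-0.03,0],[0,0,0],0]
    - [[0.007,-0.025,0],[0,0,0],0]
    - [[0.005,-0.025,0],[0,0,0],0]
    - [[0.002,-0.025,0],[0,0,0],0]
    - [[0,-0.025,0],[0,0,0],0]
    - [[-0.002,-0.025,0],[0,0,0],0]
    - [[-0.004,-0.025,0],[0,0,0],0]

```text
clock: 4.15
eef_pos: [0.4981, -0.1032, 0.1307]
tool_rot: [-0.0, 1.0, 0.001, 0.001]
ft_force: [2.8, 5.8, -0.3]
grip_width: -0.0001
grasp_force: 2.6
```

Emit:
apply_moves:
  steps:
    - [[-0.006,-0.025,0],[0,0,0],0]
    - [[-0.008,-0.024,0],[0,0,0],0]
    - [[-0.01,-0.023,0],[0,0,0],0]
    - [[-0.012,-0.022,0],[0,0,0],0]
    - [[-0.014,-0.021,0],[0,0,0],0]
    - [[-0.016,-0.02,0],[0,0,0],0]
    - [[0,0,0],[0,0,0],0]
    - [[0,0,0],[0,0,0],0]

```text
clock: 4.82
eef_pos: [0.5099, -0.1313, 0.1302]
tool_rot: [0.0, 1.0, -0.0, -0.001]
ft_force: [0.3, 1.4, -0.3]
grip_width: 0.0003
grasp_force: 0.4
```

```bash
python3 - <<'E'
from h import *
for n in['wrist','top']:
    C=cal(n); p,d=camera(n); np.savez(n+'2.npz',p=p,d=d,C=np.array(C,dtype=object))
    if n=='top': p=cv2.resize(p[180:250,280:365],None,fx=6,fy=6,interpolation=cv2.INTER_CUBIC)
    cv2.imwrite(f'pics/{n}2.png',p[...,::-1])
cv2.imwrite('pics/c2.png',np.hstack([cv2.resize(cv2.imread('pics/wrist2.png'),None,fx=.75,fy=.75),cv2.resize(cv2.imread('pics/top2.png'),(380,315))]))
E
```

```text
(no output)
```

View pics/c2.png

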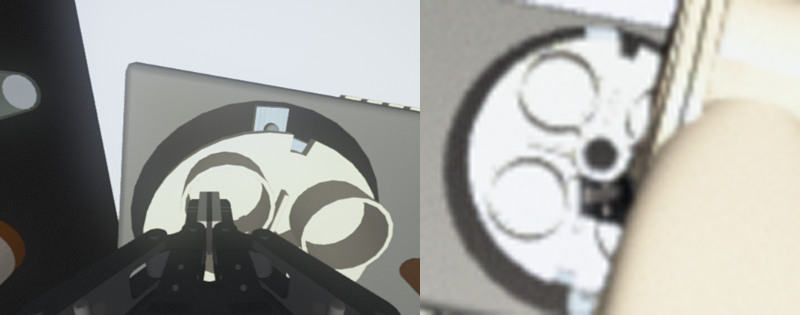

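The wrist view (scale 0.75) shows the near lug at (271,117) with its pin at (271,128), and the notch a little short of it at (301,145). I'll measure the remaining angle.

```bash
cat > m.py <<'E'
from h import *
def ang(p,C,c=(.5544,-.0920)):
    for r in(.084,.086,.088): a,g=circ(p,C,c,r,.103); print('notch',r,[x for x in runs(a,g<190) if 130<x[0]<210],g[520:800:8].astype(int) if r==.086 else '')
    for r in(.1,.103,.105): a,g=circ(p,C,c,r,.085); print('lug',r,[x for x in runs(a,g>130) if 130<x[0]<210])
E
python3 - <<'E'
from m import *
z=np.load('wrist2.npz',allow_pickle=True); p=z['p']; C=tuple(z['C']); ang(p,C)
for u,v in[(361,156),(401,193)]: print(ray(C,u,v,.095))
E
```

```text
notch 0.084 [(np.float64(161.6), np.float64(3.0)), (np.float64(209.8), np.float64(21.75))] 
notch 0.086 [(np.float64(161.6), np.float64(3.0)), (np.float64(209.9), np.float64(12.0))] [227 227 227 227 227 227 227 228 227 228 228 228 228 228 227 199 112 209
 208 209 228 229 229 229 229 229 229 230 229 229 228 229 228 228 228]
notch 0.088 [(np.float64(161.4), np.float64(3.0))] 
lug 0.1 [(np.float64(176.9), np.float64(14.0))]
lug 0.103 [(np.float64(176.9), np.float64(13.5))]
lug 0.105 [(np.float64(176.8), np.float64(13.25))]
[ 0.45265782 -0.08950173  0.095     ]
[ 0.47261937 -0.06622841  0.095     ]
```

Remaining turn is about 11.7° (notch at 164.9°, pin at 176.7°).

Emit:
apply_moves:
  steps:
    - [[-0.009,-0.012,0],[0,0,0],0]
    - [[-0.01,-0.011,0],[0,0,0],0]
    - [[-0.012,-0.01,0],[0,0,0],0]
    - [[-0.013,-0.008,0],[0,0,0],0]
    - [[0,0,0],[0,0,0],0]
    - [[0,0,0],[0,0,0],0]
    - [[0,0,0],[0,0,0],0]
    - [[0,0,0],[0,0,0],0]

```text
clock: 5.58
eef_pos: [0.5193, -0.1393, 0.1304]
tool_rot: [0.0, 1.0, -0.001, 0.0]
ft_force: [0.3, 0.6, -0.3]
grip_width: 0.0
grasp_force: 0.3
```

```bash
python3 - <<'E'
from m import *
C=cal('wrist'); p,d=camera('wrist'); ang(p,C); cv2.imwrite('pics/w3.png',cv2.resize(p[80:260,220:460,::-1],None,fx=2.5,fy=2.5))
E
```

```text
notch 0.084 [(np.float64(136.6), np.float64(9.0)), (np.float64(172.6), np.float64(2.5))] 
notch 0.086 [(np.float64(134.0), np.float64(6.25)), (np.float64(172.4), np.float64(2.5))] [228 117 117 132 214 229 227 227 227 228 228 228 228 228 228 227 227 228
 229 229 229 111 214 212 210 215 230 230 229 229 229 229 229 229 229]
notch 0.088 [(np.float64(131.0), np.float64(3.75)), (np.float64(172.2), np.float64(2.25))] 
lug 0.1 [(np.float64(176.9), np.float64(14.0))]
lug 0.103 [(np.float64(176.9), np.float64(13.5))]
lug 0.105 [(np.float64(177.0), np.float64(13.25))]
```

View pics/w3.png

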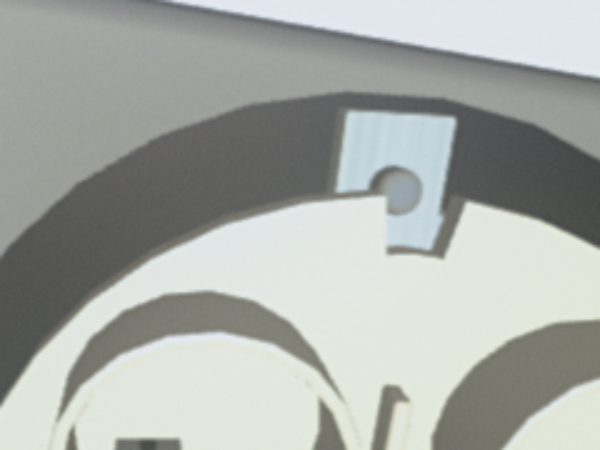

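The pin at (398,190) now lies within about 1 mm of the notch's middle at its own level (parallax allowed for; notch 176.2°, pin 176.7°). I'll back off the wall, lift out, move over the hub and come down to just above it.

Emit:
apply_moves:
  steps:
    - [[0.015,0.015,0],[0,0,0],0]
    - [[0,0,-0.1],[0,0,0],0]
    - [[0,0,-0.1],[0,0,0],0]
    - [[0,0,0],[0,0,0],0]
    - [[-0.095,0.11,0],[0,0,0],0]
    - [[-0.095,0.11,0],[0,0,0],0]
    - [[0,0,0],[0,0,0],0]
    - [[0,0,0],[0,0,0],0]

```text
clock: 6.3
eef_pos: [0.5547, -0.091, 0.1699]
tool_rot: [-0.001, 1.0, -0.0, -0.0]
ft_force: [-0.8, -0.6, -0.2]
grip_width: 0.0
grasp_force: 0.0
```

Emit:
apply_moves:
  steps:
    - [[0,0,0.04],[0,0,0],0]
    - [[0,0,0.03],[0,0,0],0]
    - [[0,0,0.01],[0,0,0],0]
    - [[0,0,0.01],[0,0,0],0]
    - [[0,0,0.01],[0,0,0],0]
    - [[0,0,0],[0,0,0],0]
    - [[0,0,0],[0,0,0],0]
    - [[0,0,0],[0,0,0],0]

```text
clock: 6.97
eef_pos: [0.5544, -0.0919, 0.1506]
tool_rot: [0.0, 1.0, -0.0, 0.0]
ft_force: [0.8, -0.4, -0.6]
grip_width: -0.0001
grasp_force: 0.0
```

Just above the hub. Pressing down in small steps to about 0.138.

Emit:
apply_moves:
  steps:
    - [[0,0,0.01],[0,0,0],0]
    - [[0,0,0.01],[0,0,0],0]
    - [[0,0,0.01],[0,0,0],0]
    - [[0,0,0.01],[0,0,0],0]
    - [[0,0,0.01],[0,0,0],0]
    - [[0,0,0],[0,0,0],0]
    - [[0,0,0],[0,0,0],0]
    - [[0,0,0],[0,0,0],0]

```text
clock: 7.63
eef_pos: [0.5547, -0.0919, 0.1407]
tool_rot: [-0.0, 1.0, -0.0, 0.001]
ft_force: [0.2, -0.2, 3.7]
grip_width: 0.0001
grasp_force: 1.9
```

Emit:
apply_moves:
  steps:
    - [[0,0,0.005],[0,0,0],0]
    - [[0,0,0.005],[0,0,0],0]
    - [[0,0,0.005],[0,0,0],0]
    - [[0,0,0],[0,0,0],0]
    - [[0,0,0],[0,0,0],0]
    - [[0,0,0],[0,0,0],0]
    - [[0,0,0],[0,0,0],0]
    - [[0,0,0],[0,0,0],0]

```text
clock: 8.3
eef_pos: [0.5547, -0.0919, 0.138]
tool_rot: [-0.0, 1.0, -0.0, 0.001]
ft_force: [-0.4, -0.1, 6.1]
grip_width: -0.0
grasp_force: 3.1
```

Emit:
apply_moves:
  steps:
    - [[0,0,0.005],[0,0,0],0]
    - [[0,0,0],[0,0,0],0]
    - [[0,0,0.003],[0,0,0],0]
    - [[0,0,0],[0,0,0],0]
    - [[0,0,0],[0,0,0],0]
    - [[0,0,0],[0,0,0],0]
    - [[0,0,0],[0,0,0],0]
    - [[0,0,0],[0,0,0],0]

```text
clock: 8.97
eef_pos: [0.5547, -0.0919, 0.138]
tool_rot: [-0.0, 1.0, -0.0, 0.001]
ft_force: [-3.3, -0.1, 14.2]
grip_width: 0.0001
grasp_force: 7.0
```

Firm stop at 0.138 with the force rising to 14 N, so it has bottomed out. I'll lift straight off, back away towards the base, and check.

Emit:
apply_moves:
  steps:
    - [[0,0,-0.02],[0,0,0],0]
    - [[0,0,-0.15],[0,0,0],0]
    - [[0,0,-0.18],[0,0,0],0]
    - [[0,0,-0.18],[0,0,0],0]
    - [[0,0,-0.18],[0,0,0],0]
    - [[-0.12,0,0],[0,0,0],0]
    - [[-0.12,0,0],[0,0,0],0]
    - [[0,0,0],[0,0,0],0]

```text
clock: 9.63
eef_pos: [0.6053, -0.0916, 0.2764]
tool_rot: [-0.0, 1.0, 0.0, 0.001]
ft_force: [-1.0, 0.1, -1.1]
grip_width: 0.0
grasp_force: 0.0
```

```bash
python3 - <<'E'
from m import *
o=bot.get_obs(); print(o['eef_pos'],o['ft_force'])
C=cal('wrist'); p,d=camera('wrist'); cv2.imwrite('pics/w4.png',p[...,::-1]); P=cloud(C,d)
for c,z in((( .5544,-.092),.121),):
    u,v=map(int,proj(C,[*c,z])); print('hub z',np.median(P[v-3:v+4,u-3:u+4,2]))
    u,v=map(int,proj(C,[.4964,-.092+.0,.119])); print(P[v,u])
for r in(.086,.088): a,g=circ(p,C,(.5544,-.092),r,.093); print('notch',runs(a,g<215))
E
```

```text
[ 0.60529729 -0.09160086  0.27639387] [-1.04131921  0.13613997 -1.06282698]
hub z 0.12411646893831983
[ 0.49346433 -0.09247641  0.0917733 ]
notch [(np.float64(39.1), np.float64(32.5)), (np.float64(128.6), np.float64(26.0)), (np.float64(175.6), np.float64(8.0)), (np.float64(222.5), np.float64(25.75)), (np.float64(312.6), np.float64(32.0)), (np.float64(355.9), np.float64(8.5))]
notch [(np.float64(39.0), np.float64(29.25)), (np.float64(129.0), np.float64(20.25)), (np.float64(175.8), np.float64(8.75)), (np.float64(222.1), np.float64(20.0)), (np.float64(312.4), np.float64(29.0)), (np.float64(356.0), np.float64(8.75))]
```

View pics/w4.png

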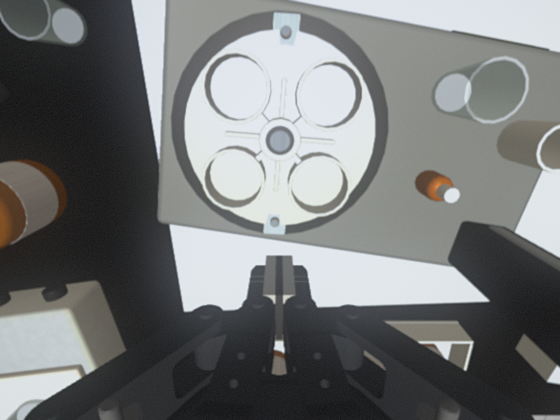

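The pins at (286,32) and (274,222) stand in the notches. The flange top reads 0.092 m against 0.1025 m before, so it has dropped its 10 mm. The bystanders are in place and the robot is clear.

```bash
python3 -c "
from workcell import bot; print(bot.job_done())"
```

```text
the job is handed in; nothing more can be done
None
```

The carousel was turned about 65° anticlockwise, its notches are within about 1° of the drive pins, and it was pressed down to a firm stop; the robot is clear and the job was handed in at about 10 s (no verdict was returned).

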